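# Eject the green roundel and lay it in the cork tray

## Robot

A 7-joint arm with a two-finger parallel gripper is mounted at the origin on the work surface. World frame = base frame: x ahead of the robot, y to its left, z up, the work surface at z = 0. Lengths are in m, angles in rad, forces in N, time in s.
With the tool pointing down it reaches from about 0.425 to 0.825 m from the base axis. Payload 3.6 kg.
Tool frame: the origin (TCP) lies at the very end of the fingers, on their centre line; the grasp point (between the pads) lies manip.grip_point_offset behind it (manip.grip_point_offset is the distance from the TCP to the grasp point, in m); x points along the fingers, z is the direction in which the jaws open and shut, and the axes are right-handed (so a half turn about x gives the same grasp; the last joint's range is limited). The gripper opens to 93 mm and grips with 3 to 60 N. Pads are 15 mm wide; open, the fingers measure 128 mm over their backs; the gripper's body (75 mm by 188 mm) begins 65 mm behind the grasp point.
Start: joints at [1.079, 0.615, -0.013, 1.423, 0.008, 1.103, -0.04], TCP at [0.291, -0.581, 0.219] pointing down, gripper open.
Joint ranges: [-3.12, 3.12], [-0.3, 2.06], [-1.34, 1.32], [0.26, 2.42], [-1.36, 4.5], [0.01, 1.98], [-2.84, 2.84]. Speed limits (rad/s): [2.79, 2.79, 3.14, 3.14, 3.14, 3.14, 3.14].

## Interface

Orientations are given as a rotation vector (axis times angle).
In Python, from station import manip, optics gives the robot as it stands. The module is installed in compiled form; this text tells all that it offers.
- The arm moves only by the shell command python3 -m handwheel 'ROWS' [FORCE]. ROWS is JSON, a list that holds one entry, the list of rows, each a list of 7 numbers: the shift along the world's x, y, z in units of 60 mm (1.0 is 60 mm), then the turn, a rotation vector about the world's x, y, z in units of 5 degrees (1.0 is 5 degrees), then the gripper command: -1 is fully open, 1 is shut, values between are in proportion. In form: [[[dx, dy, dz, ax, ay, az, hand], ...]]. A call has 1 to 10 rows; each row shifts and turns the pose as measured when the row begins; what a row does not reach is not made up. A row lasts 1/8 s, in which the tool goes at most 62.5 mm and 10.7 degrees, less where a joint would pass 70% of its speed; a pose out of reach is approached as far as the arm can. A call with a number of a shift or a turn outside -1 to 1 is refused whole. A call with a gripper value outside its range is refused whole. The fingers move at their own pace and stop on an object; FORCE is the grip in N (left out, the last holds). Time passes only in rows, so rows that do not move let the fingers close. It gives the time, the measured TCP pose, the force and the opening at its end, in the units of the state.
- manip.observe(): the state, without advancing time (a new reading comes with each control period).
- optics.grab_frame(name): name is "side" or "top"; returns a dict with "pixels" (400x640x3 uint8, red, green, blue), "fx", "fy", "cx", "cy" (pixels), "k1" (the pictures are not rectified: a ray, as slopes to the right and down, at radius r is drawn at 1 + k1 r^2 times it, then the intrinsics apply), "origin" and "attitude" of the camera in the world. Camera axes: x right, y down, z forward; pixel columns grow to the right and rows downward; lengths in m; the calibration is good to about 2 mm. A picture is of the moment at which its call begins. There is no depth.
- manip.sign_off(): hands the job in, once; it reports no verdict.
The state is a dict: "t": time; "joint_pos": joint angles; "dq": joint speeds; "effort": joint torques, N m; "tcp_pos": TCP position; "eef_rot": TCP orientation; "contact_force": force on the tool from outside, world axes, zero at the start; "torque": the same for the moment, N m; "width": finger opening in m.
Only numpy, scipy, OpenCV 4.12 (cv2) and the standard library are available. Lean on these libraries where they do the work, as an engineer would, in place of code of your own. Each camera call takes 0.05 s, during which the arm holds its last target. There are 200 camera calls.

## Task

The green and the amber cast-glass roundels each sit flush in the pocket of a metal ejector block. Press the red lever pad of the green one's block fully down so that the green roundel rises, then take the roundel out and lay it flat in the round cork-lined tray, setting it down gently and letting go. Leave the amber roundel seated in its block.

Things in the scene. Friction and masses are not known exactly. Their poses are not given: they have to be found in the camera images.
- green_roundel: Green glass disc, diameter 50 mm, 28 mm thick, 140 g; origin: centre of its underside, z up. Starts in the pocket of a block, top flush with the block's top, 46 mm above the table (underside at 18). Ejected, it stands 22 mm out (underside at 40, top at 68 mm), its lower 6 mm still in the pocket with 1.5 mm play all round: grip it across the diameter, fingertips just above the block, and lift straight up.
- green_pad (a point): Centre of the top of the red 38 mm square pad on the lever of the green roundel's block, on its side away from the robot, 126 mm from the pocket's centre. It slopes up 17 degrees. Push it straight down with shut fingers: 4 to 6 N, from 71 mm to its stop 36 mm above the table (drifting outwards about 6 mm); the roundel rises with it. It has friction and stays down. The amber block has its own such lever: leave it.
- tray: Round wooden tray fixed to the table, 174 mm across outside, 164 mm inside at the rim, rim 13 mm high, with a cork floor 6 mm above the table; origin at the centre of its underside.
- amber_roundel: Amber roundel, same size and origin, flush in an identical second block; it stays there. Both blocks are fixed to the table: aluminium, 94 mm square, 46 mm high, on a 118 mm square, 8 mm thick base plate, turned by up to 20 degrees either way, lever pointing away from the robot.
Things that resemble listed ones, but are neither listed nor needed, are in the scene too. Several things have the shape of the green_roundel; the one meant has the colours described above. What is shaped like the part that bears green_pad but yellow is not meant.

How it is judged:
On the way, in this order (a step that is already met when the one before it is completed fails the run):
1. the lever pad is pressed down (below 45 mm) and the green roundel has risen at least 16 mm (height (world z) of green_pad below 0.045 m and height (world z) of green_roundel above 0.034 m), for 0.2 s.
2. the green roundel is lifted clear of its block (underside above 52 mm) (height (world z) of green_roundel above 0.052 m), for 0.1 s.
At the end, for the whole second after the job is handed in: The green roundel lies released, flat (within 7 degrees) and at rest on the tray's cork floor, inside the rim (centre within 60 mm of the tray's); the amber roundel is still seated in its block (within 4 mm of seated height) (horizontal distance between green_roundel and tray below 0.06 m and height (world z) of green_roundel between 0.003 and 0.012 m and angle between green_roundel's own z axis and vertical below 0.12 rad and linear speed of green_roundel below 0.02 m/s and height (world z) of amber_roundel below 0.022 m and distance of amber_roundel from where it was at the start of the episode below 0.01 m); the robot touches nothing.
It fails at once if the green roundel is dropped or thrown (falling free faster than 0.65 m/s, a drop of about 20 mm) (linear speed of green_roundel above 0.65 m/s and contact force between the fingers and green_roundel below 0.05 N).
It fails at once if the amber roundel is raised or moved by more than 10 mm (distance of amber_roundel from where it was at the start of the episode above 0.01 m).
It also fails if it takes over 48 s, if anything falls off the work surface, if the arm or the gripper's body presses on something with over 40 N, if the wrist force passes 120 N, or if a joint passes its speed limit or range.

## Working session

There is one attempt and no reset: what is moved stays moved. The work goes in short steps, Python scripts to look and compute and a shell command to move; the robot and the scene stay as the last step left them, time stands still between calls to the robot, and variables do not carry over. Pictures are saved under pics/ and viewed, about 8 in all and at most 12, crops included, and the job is handed in when it is done.

```bash
mkdir -p pics; cat > h.py <<'E'
import numpy as np, cv2
from station import manip, optics
from scipy.spatial.transform import Rotation as R
def att(f):
    a=np.array(f["attitude"],float)
    return a if a.shape==(3,3) else R.from_rotvec(a).as_matrix()
def ray(f,u,v):
    x=(u-f["cx"])/f["fx"]; y=(v-f["cy"])/f["fy"]
    a,b=x,y
    for _ in range(20):
        s=1+f["k1"]*(a*a+b*b); a,b=x/s,y/s
    return att(f)@np.array([a,b,1.])
def at(f,u,v,z):
    o=np.array(f["origin"]); d=ray(f,u,v); return o+d*(z-o[2])/d[2]
def proj(f,p):
    q=att(f).T@(np.array(p)-f["origin"]); a,b=q[:2]/q[2]; s=1+f["k1"]*(a*a+b*b)
    return np.array([f["cx"]+f["fx"]*a*s, f["cy"]+f["fy"]*b*s])
def save(f,n,crop=None,k=1):
    im=f["pixels"][:,:,::-1]
    if crop: x0,y0,x1,y1=crop; im=im[y0:y1,x0:x1]
    cv2.imwrite("pics/"+n,cv2.resize(im,None,fx=k,fy=k,interpolation=cv2.INTER_CUBIC))
E
python3 - <<'E'
from h import *
print(manip.observe(), manip.grip_point_offset)
for n in("top","side"):
    f=optics.grab_frame(n); print({k:v for k,v in f.items() if k!="pixels"}); save(f,n+"1.png",k=1.25)
E
```

```text
{'t': 0.0, 'joint_pos': array([ 1.07952965,  0.6159361 , -0.01264867,  1.42487688,  0.00812766,
        1.10339425, -0.04038343]), 'dq': array([-0.00152709, -0.00053959,  0.00049455,  0.00045199, -0.00077135,
        0.00259553,  0.00148988]), 'effort': array([-7.10268614e-04, -4.58936512e+01,  2.08900343e-01, -1.65742314e+01,
       -6.10524486e-02,  2.04067753e-02,  2.14427732e-04]), 'tcp_pos': array([ 0.29100443, -0.58034165,  0.21747743]), 'eef_rot': array([ 0.86167156,  1.39621671, -0.85952485]), 'contact_force': array([ 0.98543097, -0.54982307, -0.30246371]), 'torque': array([ 0.04504496,  0.05003188, -0.04405504]), 'width': 0.09300420320331926} 0.0188
{'fx': 394.77851063715667, 'fy': 394.77851063715667, 'cx': 317.9986241024707, 'cy': 199.97829527968125, 'k1': 0.023960975502792824, 'origin': array([ 0.22676939, -0.00726704,  1.02558065]), 'attitude': array([-2.1262067 ,  2.11829531, -0.19268862])}
{'fx': 474.7794057061246, 'fy': 474.7794057061246, 'cx': 316.59770145190174, 'cy': 196.40790273940001, 'k1': -0.0402178480059713, 'origin': array([-0.04728772,  0.82755832,  0.95258891]), 'attitude': array([-0.63932036,  2.63489356, -1.12446811])}
```

View pics/top1.png

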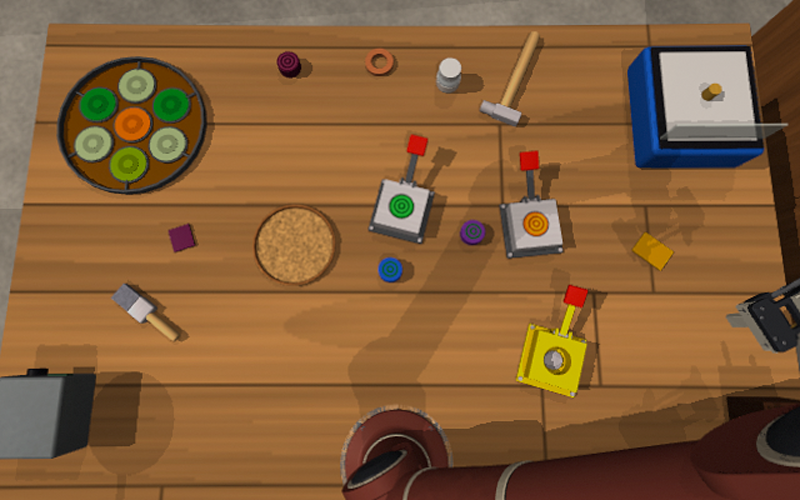

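View pics/side1.png

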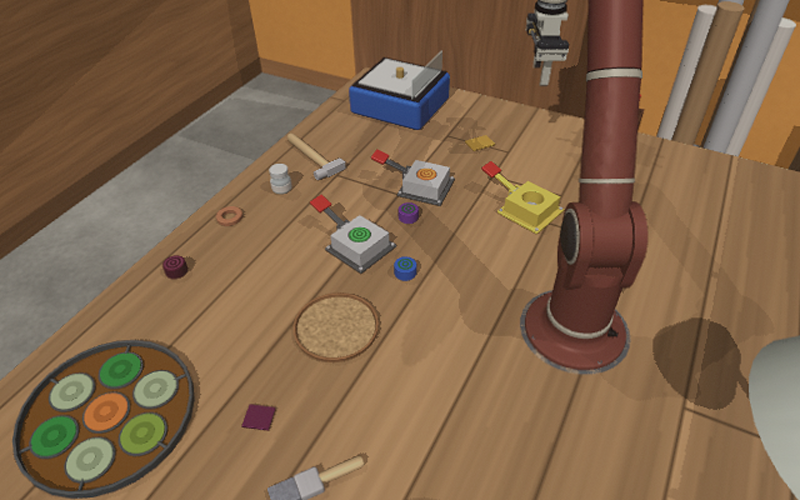

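The top view (1.25x) shows these candidates:
- Green discs in the dish at (98,104) and (170,104).
- A blue/green disc at (390,270).
- A green disc in the metal block at (401,206), with its red pad at (417,146). Only this one is green, in a block and has a red pad on a grey lever, so it fits.

The amber block is at (536,224), the yellow decoy at (555,360) and the tray at (295,245). I'll confirm with a crop and measure.

```bash
python3 - <<'E'
from h import *
t=optics.grab_frame("top"); s=optics.grab_frame("side")
a=cv2.resize(t["pixels"][95:225,190:350],None,fx=4.5,fy=4.5,interpolation=cv2.INTER_CUBIC)
cv2.imwrite("pics/c2.png",a[:,:,::-1])
def blob(f,lo,hi,box):
    x0,y0,x1,y1=box; h=cv2.cvtColor(f["pixels"],cv2.COLOR_RGB2HSV)[y0:y1,x0:x1]
    m=cv2.inRange(h,lo,hi); n,_,st,c=cv2.connectedComponentsWithStats(m); i=1+st[1:,4].argmax(); return c[i]+[x0,y0],st[i,4]
G=((45,100,50),(80,255,255)); Rd=((0,180,120),(6,255,255))
def tri(p,q):
    A=np.zeros((3,3));b=np.zeros(3)
    for f,u in((t,p),(s,q)):
        d=ray(f,*u);d/=np.linalg.norm(d);M=np.eye(3)-np.outer(d,d);A+=M;b+=M@f["origin"]
    return np.linalg.solve(A,b)
g,ga=blob(t,*G,(300,145,345,185)); gs,_=blob(s,*G,(270,175,305,200))
r,ra=blob(t,*Rd,(320,100,346,130)); rs,_=blob(s,*Rd,(240,150,268,175))
print(g,ga,gs,r,ra,rs)
G1=at(t,*g,.046);P1=at(t,*r,.071)
print("green top",G1,at(s,*gs,.046),"tri",tri(g,gs)); print("pad",P1,at(s,*rs,.071),tri(r,rs))
d=P1-G1; print("dist",np.hypot(*d[:2]),"ang",np.degrees(np.arctan2(d[1],d[0])))
print("tray top",at(t,236,196,.013),"side",at(s,337/1.25,327/1.25,.010))
print("amber",at(t,536/1.25,224/1.25,.046),"ambpad",at(t,529/1.25,160/1.25,.071))
o=manip.observe();M=R.from_rotvec(o["eef_rot"]).as_matrix();print(M.round(3))
print("yaw of jaw axis",np.degrees(np.arctan2(M[1,2],M[0,2])))
E
```

```text
[320.81294964 164.62230216] 278 [287.29220779 187.18181818] [333.33333333 115.66183575] 207 [256.00806452 162.19354839]
green top [ 0.50287518 -0.00946181  0.046     ] [ 0.50440356 -0.00624464  0.046     ] tri [ 0.50490586 -0.00907435  0.04304089]
pad [ 0.62551212 -0.04108296  0.071     ] [ 0.62643383 -0.03613238  0.071     ] [ 0.62878412 -0.04088409  0.06611802]
dist 0.12664800360757536 ang -14.458423712985018
tray top [0.42655519 0.21194009 0.013     ] side [0.42544748 0.22199706 0.01      ]
amber [ 0.46518385 -0.28404172  0.046     ] ambpad [ 0.59257121 -0.26896998  0.071     ]
[[-0.001  0.894  0.448]
 [ 0.001  0.448 -0.894]
 [-1.    -0.    -0.002]]
yaw of jaw axis -63.366006710166744
```

View pics/c2.png

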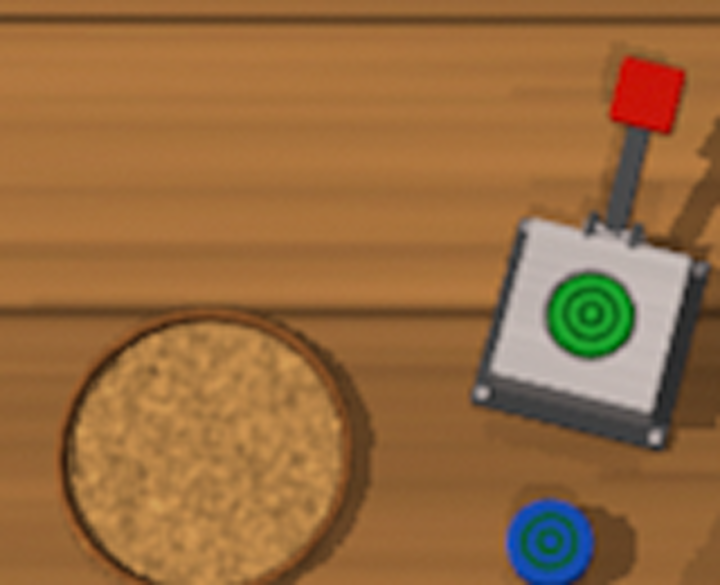

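The crop confirms it: the green disc in the grey block has its red pad at the upper right (crop 648,95), and the blue disc is a separate object. The pad is at about (0.626,-0.040), the roundel at (0.503,-0.009) and the tray at (0.426,0.215). I'll move over with shut fingers.

```bash
python3 -m handwheel '[[[0.5,0.82,0,0,0,0,1],[0.5,0.82,0,0,0,0,1],[0.5,0.82,0,0,0,0,1],[0.5,0.82,0,0,0,0,1],[0.5,0.82,0,0,0,0,1],[0.5,0.82,0,0,0,0,1],[0.5,0.82,0,0,0,0,1],[0.5,0.82,0,0,0,0,1],[0.5,0.82,0,0,0,0,1],[0.5,0.82,0,0,0,0,1]]]' 30
```

```text
t: 1.45
tcp_pos: [0.593, -0.0784, 0.2164]
eef_rot: [0.869, 1.391, -0.874]
contact_force: [-0.2, -0.6, -0.4]
width: 0.0016
```

```bash
python3 -m handwheel '[[[0.6,0.64,-0.3,0,0,0,1],[0,0,-0.9,0,0,0,1],[0,0,-0.8,0,0,0,1],[0,0,0,0,0,0,1]]]'; python3 - <<'E'
from h import *
print(manip.observe()["tcp_pos"])
t=optics.grab_frame("top"); s=optics.grab_frame("side")
a=cv2.resize(t["pixels"][70:200,270:390],None,fx=3.3,fy=3.3,interpolation=2);b=cv2.resize(s["pixels"][100:230,220:340],None,fx=3.3,fy=3.3,interpolation=2)
cv2.imwrite("pics/p3.png",np.hstack([a,b])[:,:,::-1])
E
```

```text
t: 1.95
tcp_pos: [0.6327, -0.0291, 0.0937]
eef_rot: [0.864, 1.394, -0.859]
contact_force: [-0.7, -0.2, 0.3]
width: 0.0006
[ 0.63273697 -0.02909214  0.09373606]
```

View pics/p3.png

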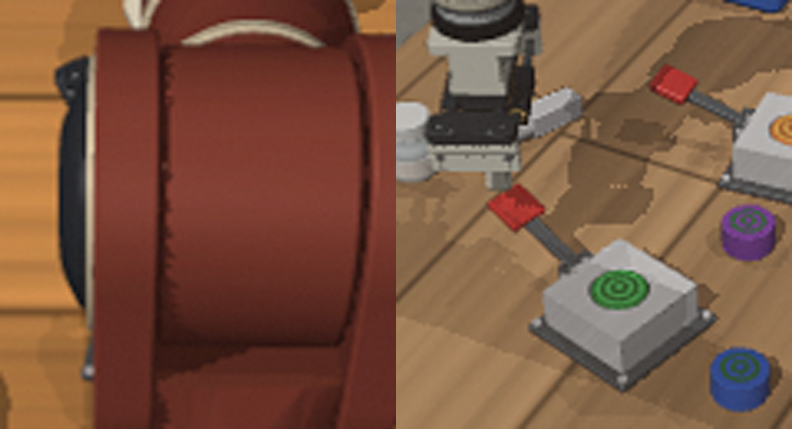

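The side view shows the shut fingertips at crop (498,186), above and slightly left of the red pad's centre at (516,208). The TCP is about 10 mm too far in +y. I'll correct that and then push down.

```bash
python3 -m handwheel '[[[-0.05,-0.19,0,0,0,0,1],[0,0,0,0,0,0,1],[0,0,-0.25,0,0,0,1],[0,0,-0.15,0,0,0,1],[0,0,-0.15,0,0,0,1],[0.02,0,-0.15,0,0,0,1]]]'; python3 -m handwheel '[[[0.02,0,-0.15,0,0,0,1],[0.02,0,-0.15,0,0,0,1],[0,0,-0.1,0,0,0,1]]]'
```

```text
t: 2.8
tcp_pos: [0.6419, -0.0455, 0.0629]
eef_rot: [0.875, 1.363, -0.848]
contact_force: [1.1, -1.4, 4.1]
width: 0.0008
t: 3.18
tcp_pos: [0.6447, -0.0461, 0.0374]
eef_rot: [0.874, 1.363, -0.849]
contact_force: [0.8, -1.2, 3.9]
width: 0.0006
```

```bash
python3 -m handwheel '[[[-0.05,0.03,-0.1,0,0,0,1],[-0.05,0,-0.1,0,0,0,1],[0,0,-0.05,0,0,0,1]]]'; python3 - <<'E'
from h import *
print(manip.observe()["contact_force"],manip.observe()["tcp_pos"])
s=optics.grab_frame("side"); save(s,"p4.png",(220,110,340,230),4.5)
E
```

```text
t: 3.55
tcp_pos: [0.6448, -0.0461, 0.0353]
eef_rot: [0.877, 1.348, -0.844]
contact_force: [-4.3, -1.1, 14.3]
width: 0.0003
[-4.31399259 -1.05100557 14.34675941] [ 0.64482389 -0.04612358  0.03531454]
```

View pics/p4.png

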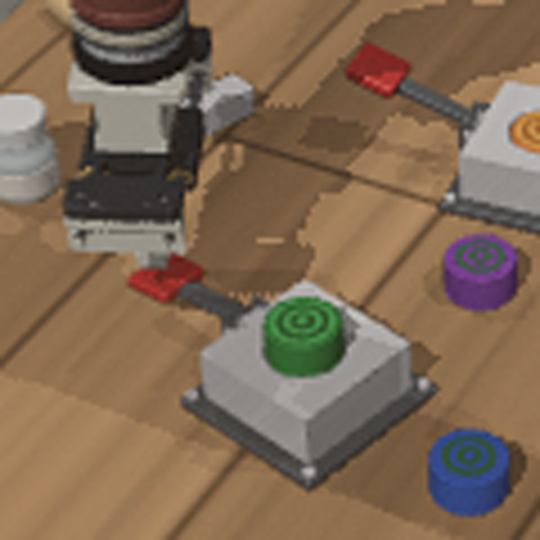

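The pad is down at its stop (14 N) and the roundel stands out at crop (303,335). Next I'll lift off, go up, open, and check the tilt.

```bash
python3 -m handwheel '[[[0,0,0.3,0,0,0,1],[0,0,0.8,0,0,0,1],[0,0,0.7,0,0,0,-1],[-0.7,0.2,0,0,0,0,-1],[-0.7,0.2,0,0,0,0,-1],[-0.6,0.2,0,0,0,0,-1],[0,0,0,0,0,0,-1]]]'; cat > st.py <<'E'
from h import *
o=manip.observe();M=R.from_rotvec(o["eef_rot"]).as_matrix()
yaw=np.arctan2(M[1,2],M[0,2]);z=np.array([np.cos(yaw),np.sin(yaw),0]);x=np.array([0,0,-1.])
D=np.c_[x,np.cross(z,x),z]
print(o["t"],o["tcp_pos"].round(4),o["contact_force"].round(1),o["width"].round(4),"yaw",np.degrees(yaw).round(1),"level turn (units)",(np.degrees(R.from_matrix(D@M.T).as_rotvec())/5).round(2))
E
python3 st.py
```

```text
t: 4.47
tcp_pos: [0.5099, -0.0027, 0.1382]
eef_rot: [0.872, 1.375, -0.849]
contact_force: [0.1, -0.7, 1.0]
width: 0.0461Traceback (most recent call last):
  File "st.py", line 5, in <module>
    print(o["t"],o["tcp_pos"].round(4),o["contact_force"].round(1),o["width"].round(4),"yaw",np.degrees(yaw).round(1),"level turn (units)",(np.degrees(R.from_matrix(D@M.T).as_rotvec())/5).round(2))
                                                                   ^^^^^^^^^^^^^^^^
AttributeError: 'float' object has no attribute 'round'
```

```bash
sed -i 's/o\["width"\].round(4)/round(o["width"],4)/' st.py; python3 st.py; python3 -m handwheel '[[[-0.1,-0.08,0,0,0,0,-1],[0,0,0,0,0,0,-1],[0,0,0,0,0,0,-1],[0,0,0,0,0,0,-1]]]'; python3 st.py
```

```text
4.475 [ 0.5099 -0.0027  0.1382] [ 0.1 -0.7  1. ] 0.0461 yaw -63.5 level turn (units) [-0.03  0.26 -0.  ]
t: 4.97
tcp_pos: [0.5048, -0.0084, 0.1368]
eef_rot: [0.873, 1.376, -0.851]
contact_force: [0.1, -0.3, 0.2]
width: 0.086
4.975 [ 0.5048 -0.0084  0.1368] [ 0.1 -0.3  0.2] 0.086 yaw -63.6 level turn (units) [-0.03  0.24 -0.  ]
```

```bash
python3 -m handwheel '[[[0,0,0,0,0.28,0,-1],[-0.02,0,-0.5,0,0,0,-1],[0,0,-0.25,0,0,0,-1],[0,0,0,0,0,0,-1]]]'; python3 st.py; python3 - <<'E'
from h import *
s=optics.grab_frame("side"); save(s,"p5.png",(230,110,350,220),5)
print([( (proj(s,p)-[230,110])*5).round() for p in ([.503,-.009,.068],manip.observe()["tcp_pos"])])
E
```

```text
t: 5.48
tcp_pos: [0.5062, -0.0085, 0.0912]
eef_rot: [0.865, 1.397, -0.864]
contact_force: [0.7, 0.2, -0.0]
width: 0.0932
5.475 [ 0.5062 -0.0085  0.0912] [ 0.7  0.2 -0. ] 0.0932 yaw -63.7 level turn (units) [-0.03 -0.03 -0.  ]
[array([289., 355.]), array([280., 322.])]
```

View pics/p5.png

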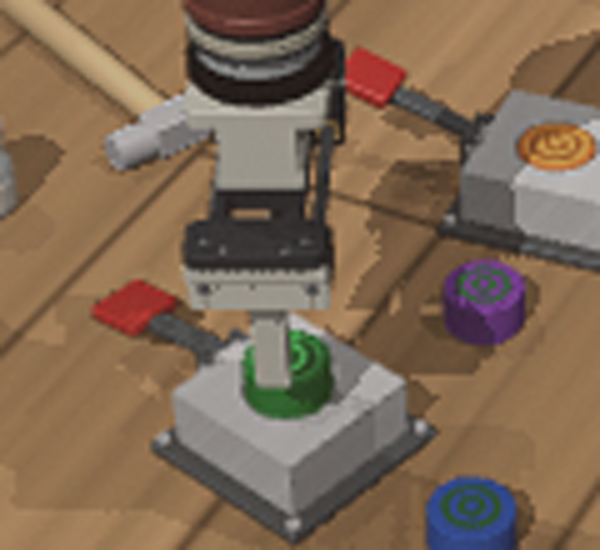

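The roundel's top centre is at crop (287,355), as projected, and the TCP is about 3 mm off in x. I'll correct this, descend to z of about 0.050 and close gently.

```bash
python3 -m handwheel '[[[-0.05,0,-0.4,0,0,0,-1],[0,0,-0.22,0,0,0,-1],[0,0,-0.06,0,0,0,-1],[0,0,0,0,0,0,-1]]]' 8; python3 st.py
```

```text
t: 6.02
tcp_pos: [0.5072, -0.0083, 0.0526]
eef_rot: [0.868, 1.39, -0.86]
contact_force: [0.5, -0.5, -0.7]
width: 0.0927
6.025 [ 0.5072 -0.0083  0.0526] [ 0.5 -0.5 -0.7] 0.0927 yaw -63.7 level turn (units) [-0.04  0.06  0.  ]
```

```bash
python3 -m handwheel '[[[-0.1,0,-0.05,0,0,0,-1],[0,0,0,0,0,0,0.2],[0,0,0,0,0,0,0.2],[0,0,0,0,0,0,0.3],[0,0,0,0,0,0,0.4],[0,0,0,0,0,0,0.6],[0,0,0,0,0,0,1],[0,0,0,0,0,0,1]]]' 8; python3 st.py
```

```text
t: 7.02
tcp_pos: [0.5023, -0.0087, 0.051]
eef_rot: [0.87, 1.386, -0.858]
contact_force: [0.5, -0.3, 0.4]
width: 0.0498
7.025 [ 0.5023 -0.0087  0.051 ] [ 0.5 -0.3  0.4] 0.0498 yaw -63.7 level turn (units) [-0.03  0.1  -0.  ]
```

The opening is 49.8 mm with almost no side force, so the grip is good. I'll firm it up and lift straight.

```bash
python3 -m handwheel '[[[0,0,0,0,0,0,1],[0,0,0,0,0,0,1],[0,0,0.1,0,0,0,1],[0,0,0.15,0,0,0,1],[0,0,0.3,0,0,0,1],[0,0,0.5,0,0,0,1],[0,0,0.5,0,0,0,1],[0,0,0,0,0,0,1]]]' 25; python3 st.py
```

```text
t: 8.02
tcp_pos: [0.5006, -0.0081, 0.1483]
eef_rot: [0.869, 1.388, -0.858]
contact_force: [0.9, -0.1, -1.9]
width: 0.0495
8.025 [ 0.5006 -0.0081  0.1483] [ 0.9 -0.1 -1.9] 0.0495 yaw -63.6 level turn (units) [-0.04  0.08  0.  ]
```

```bash
python3 -m handwheel '[[[-0.15,0.4,0,0,0,0,1],[-0.25,0.74,0,0,0,0,1],[-0.25,0.74,0,0,0,0,1],[-0.25,0.74,0,0,0,0,1],[-0.25,0.7,0,0,0,0,1],[-0.1,0.3,0,0,0,0,1],[0,0,0,0,0,0,1]]]'; python3 st.py
```

```text
t: 8.9
tcp_pos: [0.4173, 0.2128, 0.1423]
eef_rot: [0.863, 1.395, -0.869]
contact_force: [-0.2, -0.9, -1.0]
width: 0.0495
8.9 [0.4173 0.2128 0.1423] [-0.2 -0.9 -1. ] 0.0495 yaw -63.8 level turn (units) [ 0.01 -0.05 -0.  ]
```

```bash
python3 -m handwheel '[[[0.14,0.03,-0.5,0,0,0,1],[0,0,-0.7,0,0,0,1],[0,0,-0.4,0,0,0,1],[0,0,0,0,0,0,1]]]'; python3 st.py; python3 - <<'E'
from h import *
s=optics.grab_frame("side"); save(s,"p6.png",(210,170,330,300),4.5)
E
```

```text
t: 9.4
tcp_pos: [0.4272, 0.2086, 0.0426]
eef_rot: [0.865, 1.391, -0.876]
contact_force: [0.2, -0.0, -1.2]
width: 0.0492
9.4 [0.4272 0.2086 0.0426] [ 0.2 -0.  -1.2] 0.0492 yaw -64.1 level turn (units) [ 0.06 -0.05  0.  ]
```

View pics/p6.png

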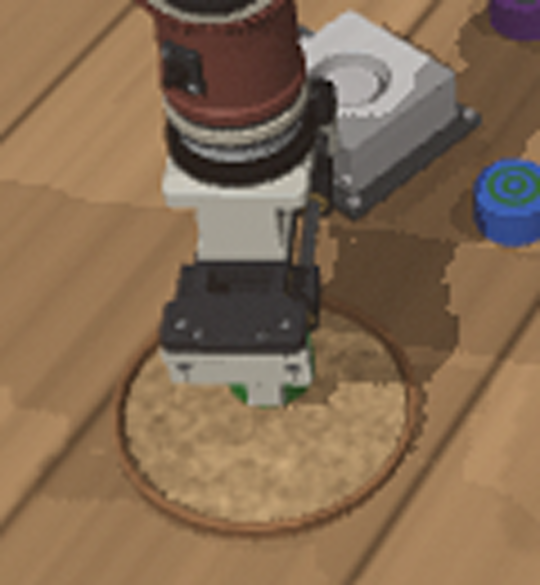

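The roundel is held over the tray, near its centre at crop (267,415). I'll set it down slowly.

```bash
python3 -m handwheel '[[[0,0.1,-0.2,0,0,0,1],[0,0,-0.1,0,0,0,1],[0,0,-0.04,0,0,0,1],[0,0,0,0,0,0,1]]]'; python3 st.py
```

```text
t: 9.95
tcp_pos: [0.4299, 0.2154, 0.0241]
eef_rot: [0.871, 1.386, -0.872]
contact_force: [-0.6, -0.0, -0.8]
width: 0.049
9.95 [0.4299 0.2154 0.0241] [-0.6 -0.  -0.8] 0.049 yaw -64.2 level turn (units) [ 0.03  0.02 -0.  ]
```

```bash
python3 -m handwheel '[[[0,0,-0.06,0,0,0,1],[0,0,-0.04,0,0,0,1],[0,0,0,0,0,0,1]]]'; python3 st.py
```

```text
t: 10.32
tcp_pos: [0.4302, 0.2155, 0.0182]
eef_rot: [0.871, 1.386, -0.871]
contact_force: [-0.6, -0.2, -0.9]
width: 0.0495
10.325 [0.4302 0.2155 0.0182] [-0.6 -0.2 -0.9] 0.0495 yaw -64.2 level turn (units) [ 0.02  0.03 -0.  ]
```

```bash
python3 -m handwheel '[[[0,0,-0.03,0,0,0,1],[0,0,-0.02,0,0,0,1],[0,0,0,0,0,0,1]]]'; python3 st.py
```

```text
t: 10.7
tcp_pos: [0.4305, 0.2157, 0.0173]
eef_rot: [0.872, 1.385, -0.87]
contact_force: [-0.1, -0.4, -1.3]
width: 0.0492
10.7 [0.4305 0.2157 0.0173] [-0.1 -0.4 -1.3] 0.0492 yaw -64.2 level turn (units) [ 0.01  0.05 -0.  ]
```

```bash
python3 -m handwheel '[[[0,0,-0.05,0,0,0,1],[0,0,-0.05,0,0,0,1],[0,0,0,0,0,0,1]]]'; python3 st.py
```

```text
t: 11.08
tcp_pos: [0.431, 0.2159, 0.0173]
eef_rot: [0.874, 1.383, -0.868]
contact_force: [-0.4, 0.0, -1.2]
width: 0.0493
11.075 [0.431  0.2159 0.0173] [-0.4  0.  -1.2] 0.0493 yaw -64.2 level turn (units) [ 0.    0.08 -0.  ]
```

```bash
python3 -m handwheel '[[[0,0,-0.1,0,0,0,1],[0,0,-0.05,0,0,0,1]]]'; python3 st.py
```

```text
t: 11.32
tcp_pos: [0.4322, 0.2164, 0.0134]
eef_rot: [0.876, 1.38, -0.865]
contact_force: [-6.2, -3.0, 32.4]
width: 0.0493
11.325 [0.4322 0.2164 0.0134] [-6.2 -3.  32.4] 0.0493 yaw -64.2 level turn (units) [-0.01  0.13 -0.  ]
```

It is firmly on the cork. I'll ease off and open.

```bash
python3 -m handwheel '[[[0,0,0.03,0,0,0,1],[0,0,0,0,0,0,1]]]' 5; python3 st.py; python3 -m handwheel '[[[0,0,0,0,0,0,0],[0,0,0,0,0,0,-0.4],[0,0,0,0,0,0,-1],[0,0,0,0,0,0,-1],[0,0,0,0,0,0,-1],[0,0,0,0,0,0,-1]]]'; python3 st.py
```

```text
t: 11.58
tcp_pos: [0.4325, 0.2166, 0.0153]
eef_rot: [0.877, 1.38, -0.864]
contact_force: [0.8, -0.4, -1.0]
width: 0.05
11.575 [0.4325 0.2166 0.0153] [ 0.8 -0.4 -1. ] 0.05 yaw -64.2 level turn (units) [-0.02  0.14 -0.  ]
t: 12.32
tcp_pos: [0.4322, 0.2164, 0.0138]
eef_rot: [0.876, 1.381, -0.866]
contact_force: [0.3, -0.6, 0.9]
width: 0.0918
12.325 [0.4322 0.2164 0.0138] [ 0.3 -0.6  0.9] 0.0918 yaw -64.2 level turn (units) [-0.01  0.12 -0.  ]
```

```bash
python3 -m handwheel '[[[0,0,0.3,0,0,0,-1],[0,0,0.6,0,0,0,-1],[0,0,0.9,0,0,0,-1],[0,-0.5,0.8,0,0,0,-1],[0,-0.9,0.3,0,0,0,-1],[0,-0.9,0,0,0,0,-1],[0,-0.9,0,0,0,0,-1],[0,-0.9,0,0,0,0,-1],[0,0,0,0,0,0,-1]]]'; python3 st.py; python3 - <<'E'
from h import *
t=optics.grab_frame("top"); s=optics.grab_frame("side")
a=cv2.resize(t["pixels"][90:240,190:310],None,fx=3.3,fy=3.3,interpolation=2);b=cv2.resize(s["pixels"][120:300,220:364],None,fx=2.75,fy=2.75,interpolation=2)
cv2.imwrite("pics/p7.png",np.hstack([a,b])[:,:,::-1]); print(proj(s,[.465,-.284,.046]))
E
```

```text
t: 13.45
tcp_pos: [0.4312, -0.0368, 0.1948]
eef_rot: [0.876, 1.375, -0.861]
contact_force: [-0.9, 1.0, 0.6]
width: 0.0931
13.45 [ 0.4312 -0.0368  0.1948] [-0.9  1.   0.6] 0.0931 yaw -64.1 level turn (units) [ 0.    0.19 -0.  ]
[342.04757837 138.25459247]
```

View pics/p7.png

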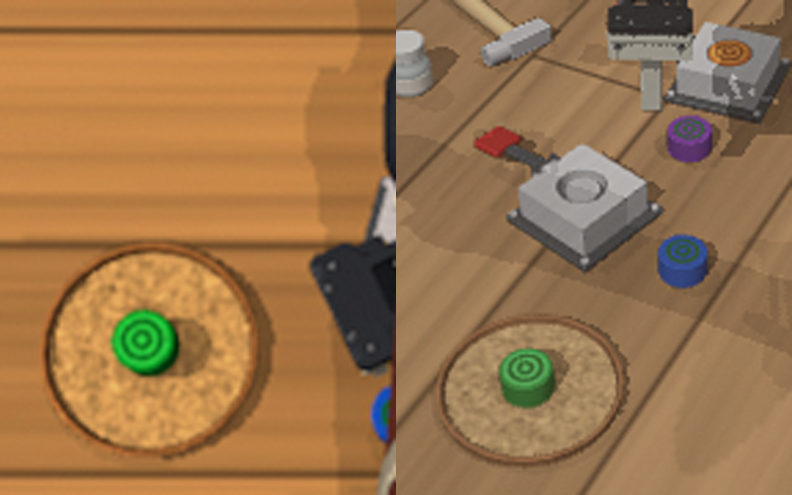

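The roundel lies flat near the tray's centre: in the top crop, roundel (145,342) against tray (152,350). The amber roundel is still flush in its block at (729,52) in the right half, and the gripper touches nothing.

```bash
python3 -c "
from station import manip
print(manip.sign_off())"
```

```text
the job is handed in; nothing more can be done
None
```

I pressed the green block's red lever pad to its stop. Then I gripped the risen roundel across its diameter, lifted it straight out, set it down in the cork-lined tray and let go. The job was handed in at about 13.5 s of the 48 s allowed; the sign-off gives no verdict.

- **Last picture check:** the roundel lies flat and free within about 1 cm of the tray's centre. The amber roundel is still flush in its block. The open gripper is about 0.19 m up and touching nothing.
- **Rougher than planned:**
  - The set-down pressed briefly with 32 N through the held roundel before I eased off and opened.
  - While I pushed the lever, the fingertips drifted about 13 mm outwards on the pad, but stayed on it.

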